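Take the mixing head off a tube rotator and park it

ROBOT

A 6-joint arm with a two-finger parallel gripper is mounted at the origin on the work surface. World frame = base frame: x ahead of the robot, y to its left, z up, the work surface at z = 0. Lengths are in m, angles in rad, forces in N, time in s.
With the tool pointing down it reaches from about 0.35 to 0.775 m from the base axis. Payload 5.5 kg.
Tool frame: the origin (TCP) lies at the very end of the fingers, on their centre line; the grasp point (between the pads) lies 19 mm behind it; x points along the fingers, y is the direction in which the jaws open and shut, and the axes are right-handed (so a half turn about x gives the same grasp; the last joint's range is limited). The gripper opens to 85 mm and grips with 20 to 120 N. Pads are 22 mm wide; open, the fingers measure 114 mm over their backs; the gripper's body (76 mm by 85 mm) begins 54 mm behind the grasp point. The pads swing forward as they close: fully open they stand 13 mm farther back than shut.
Start: joints at [1.1, 0.313, 0.046, 1.304, 0, 1.431], TCP at [0.187, 0.544, 0.202] pointing down, gripper open.
Joint ranges: [-2.76, 2.76], [-0.86, 1.69], [-1.03, 1.26], [-2.2, 2.34], [-1.47, 1.5], [-3.14, 3.14]. Speed limits (rad/s): [2.57, 2.57, 3.14, 3.14, 3.14, 3.14].

INTERFACE

Orientations are given as a unit quaternion [w, x, y, z].
In Python, from workcell import env gives the robot as it stands.
- The arm moves only by the tool drive_tool, never from a script. Its argument "plan" is a list that holds one entry, the list of rows, each a list of 7 numbers: the shift along the tool's x, y, z in cm, then the turn, a rotation vector about the tool's x, y, z in degrees, then the opening, from 0 (shut) to 1 (fully open). In form: [[[tx, ty, tz, wx, wy, wz, fingers], ...]]. A call has exactly 5 rows; each row shifts and turns the commanded pose from where the row before left it, along the tool's axes as they then stand; what a row does not reach is not made up. A row lasts 1/12 s, in which the tool goes at most 41.7 mm and 7.16 degrees, less where a joint would pass 70% of its speed; a pose out of reach is approached as far as the arm can. A call with a gripper value outside its range is refused whole. The fingers move at their own pace and stop on an object; "squeeze" is the grip in N (left out, the last holds). Time passes only in rows, so rows that do not move let the fingers close, or fill a call up. It gives the time, the measured TCP pose, the force and the opening at its end, in the units of the state.
- env.get_state(): the state, without advancing time (a new reading comes with each control period).
- env.read_camera(name): name is "side" or "top"; returns the picture (400x640x3 uint8, red, green, blue); there is no depth.
- env.camera_model(name): a dict with "camera_matrix" (3x3 intrinsics, pixels), "camera_from_world" (4x4, takes a point from world to camera coordinates). Camera axes: x right, y down, z forward; pixel columns grow to the right and rows downward; lengths in m; the calibration is good to about 2 mm. A picture is of the moment at which its call begins. camera_model takes no time and is no camera call.
- env.hand_in(): hands the job in, once; it reports no verdict.
The state is a dict: "clock": time; "joint_pos": joint angles; "qvel": joint speeds; "tau": joint torques, N m; "tcp_pos": TCP position; "orientation": TCP orientation; "wrist_force": force on the tool from outside, world axes, zero at the start; "ft_torque": the same for the moment, N m; "finger_gap": finger opening in m.
Only numpy, scipy, OpenCV 4.12 (cv2) and the standard library are available. Lean on these libraries where they do the work, as an engineer would, in place of code of your own. Each camera call takes 0.05 s, during which the arm holds its last target.

TASK

Take the round mixing head off the tube rotator: its taper shank sits tight in the tilted spindle, so twist it by its grip bar about an eighth of a turn, either way, to break it free, and only then pull it straight out along the spindle. Then set it down, shank first, in the empty grey parking cup so that its disc lies flat on the cup's rim, and let go; do not let it drop, and leave the other things on the bench where they are.

Things in the scene. Friction and masses are not known exactly. Their poses are not given: they have to be found in the camera images.
- head_grip (a point): The mixing head's grip bar (grey, on a white disc 110 mm across with eight clear caps 5 mm high). Point: bar's centre, on the head's axis. x along the bar (52 mm), y across it (16 mm thick), z along the axis, away from the shank (bar 42 mm high, 21 each side of the point). Disc: top 24 mm, underside 32 mm below the point. Loose, about 0.3 kg; at the start it leans 30 degrees with the spindle.
- shank_end (a point): Lower end of the head's steel taper shank, on its axis, 90 mm below head_grip; same axes. The shank is 26 mm across here and 34 mm across 40 mm higher. Just above that, 43 to 50 mm below the grip point, two steel lugs reach out to 30 mm from the axis along +y and -y; above them a hub 36 mm across up to the disc.
- spindle: Steel spindle socket of the grey tube rotator. Origin: centre of its mouth, about 140 mm above the bench; z out of the socket along its axis, 30 degrees from vertical, leaning towards the robot; y level. Tapered hole about 45 mm deep. Seated, the head's grip point is 50 mm out along z and its axes are parallel to these. The head is wholly out after 50 mm of pull along z.
- rotator: Grey tube rotator, base 190 x 150 mm, fixed to the bench, origin under it. Clamps at the spindle's +y and -y hook over the head's lugs, so it cannot be pulled out at first; sprung pads make the first 20 degrees of twist stiff (about 0.25 N m). Turned over 36 degrees about the spindle's z, either way, the lugs are clear; pins stop the twist near 67 degrees. Best pulled at about 50 degrees.
- cup_rim (a point): Centre of the mouth of the grey parking cup, in the plane of its rim, 75 mm above the bench; z up. Round open cup, 96 mm across outside, 84 mm inside, 69 mm deep, on a 120 mm foot, fixed. The head goes in shank down, at any turn, until its disc lies on the rim: the grip point is then 32 mm above this point.
- tip_box: Bystander: white pipette-tip box with a red top plate, 85 x 120 mm, 54 mm high, loose. Origin at the centre of its underside.
- well_plate: Bystander: flat yellow well plate, 85 x 127 mm, 20 mm high, loose. Origin at the centre of its underside.
- bottle: Bystander: amber bottle, 64 mm across, 130 mm high, loose. Origin at the centre of its underside.
- beaker: Bystander: small clear beaker, 66 mm across, 85 mm high, loose. Origin at the centre of its underside.
- tube_rack: Bystander: low clear rack with small tube caps, 90 x 200 mm, 38 mm high, loose. Origin at the centre of its underside.
Things that resemble listed ones, but are neither listed nor needed, are in the scene too. What is shaped like the part that bears head_grip but orange or purple is not meant.

How it is judged:
On the way, in this order (a step that is already met when the one before it is completed fails the run):
1. the head has been twisted by more than 34 degrees while still seated in the spindle (angle between the x axis of head_grip and the x axis of spindle, either way round above 0.6 rad and z of head_grip in the frame of spindle below 0.058 m and distance between head_grip and spindle below 0.06 m), for 0.1 s.
2. the head has been pulled out of the spindle (distance between head_grip and spindle above 0.095 m), for 0.1 s.
At the end, for the whole second after the job is handed in: The head stands at rest in the parking cup, shank down, its disc flat on the rim (axis within 6 degrees of upright, within 15 mm of the cup's centre, height within 6 mm), and the gripper has let go (horizontal distance between head_grip and cup_rim below 0.015 m and z of head_grip in the frame of cup_rim between 0.026 and 0.038 m and angle between head_grip's own z axis and vertical below 0.1 rad and linear speed of head below 0.02 m/s and contact force between the fingers and head below 0.1 N); the robot touches nothing.
It fails at once if the head is let fall (moves faster than 0.5 m/s with no finger on it) (contact force between the fingers and head below 0.05 N and linear speed of head above 0.5 m/s).
It fails at once if a bystander is moved by more than 30 mm (distance of any of tip_box, well_plate, bottle, beaker, tube_rack from where it was at the start of the episode above 0.03 m).
It also fails if it takes over 38 s, if anything falls off the work surface, if the arm or the gripper's body presses on something with over 40 N, if the wrist force passes 120 N, or if a joint passes its speed limit or range.

## Working session

There is one attempt and no reset: what is moved stays moved. The work goes in short steps, Python scripts to look and compute and a tool call to move; the robot and the scene stay as the last step left them, time stands still between calls to the robot, and variables do not carry over. Pictures are saved under pics/ and viewed, and the job is handed in when it is done.

Besides the shell and the picture viewer there is one more tool, called after ">>>" as name([rows], argument=value, ...), one row to a line, values as JSON. drive_tool: Moves the arm, as the interface text tells. Its arguments: {"type":"object","properties":{"plan":{"type":"array","items":{"type":"array","items":{"type":"array","items":{"type":"number"}}}},"squeeze":{"type":"number"}},"required":["plan"]}

```bash
mkdir -p pics; ls; python3 - <<'E'
from workcell import env
import cv2
for n in("side","top"):
    cv2.imwrite(f"pics/{n}0.png",env.read_camera(n)[:,:,::-1]); m=env.camera_model(n); print(n,m)
print(env.get_state())
E
```

```text
pics
side {'camera_matrix': array([[364.56255534,   0.        , 317.19100305],
       [  0.        , 364.56255534, 198.0355475 ],
       [  0.        ,   0.        ,   1.        ]]), 'camera_from_world': array([[-0.99954673, -0.02620076, -0.01482773,  0.56161623],
       [-0.00282708,  0.5720381 , -0.82022218,  0.09654579],
       [ 0.02997247, -0.81980847, -0.57185288,  1.22914445],
       [ 0.        ,  0.        ,  0.        ,  1.        ]])}
top {'camera_matrix': array([[502.95387882,   0.        , 321.42309936],
       [  0.        , 502.95387882, 195.69644303],
       [  0.        ,   0.        ,   1.        ]]), 'camera_from_world': array([[ 0.01114569, -0.99993592, -0.00198479,  0.06428246],
       [-0.98536884, -0.01064568, -0.17010268,  0.56286909],
       [ 0.17007065,  0.00385167, -0.98542434,  1.37675671],
       [ 0.        ,  0.        ,  0.        ,  1.        ]])}
{'clock': 0.1, 'joint_pos': array([1.10042017e+00, 3.13923122e-01, 4.50952015e-02, 1.30362148e+00,
       1.15273778e-05, 1.43121673e+00]), 'qvel': array([ 0.00094721, -0.00120697,  0.00234331,  0.00079012, -0.00170302,
       -0.00215622]), 'tau': array([ 1.80408853e-03, -4.81724811e+01,  2.99243993e+01,  1.27545709e-02,
       -2.60320030e-04, -2.02179436e-06]), 'tcp_pos': array([0.18651877, 0.54336824, 0.2013004 ]), 'orientation': array([ 0.69727718,  0.11586543,  0.69763594, -0.11697795]), 'wrist_force': array([-0.04032317,  0.46168234, -0.56891659]), 'ft_torque': array([ 0.00805698,  0.02376839, -0.00544956]), 'finger_gap': 0.08545497422877074}
```

View pics/side0.png

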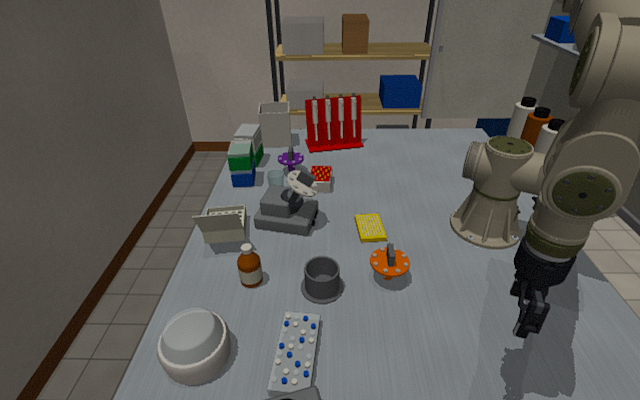

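View pics/top0.png

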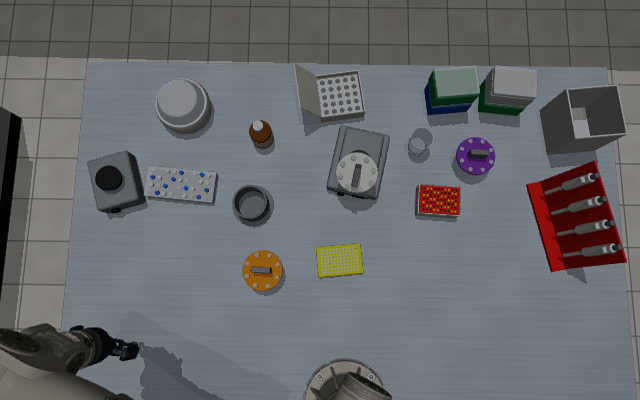

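The side view shows the white head at about (300,183) on the rotator and the empty cup at (322,275). In the top view the head is at (357,173) and the cup at (252,203). I'll enlarge both for measuring.

```bash
python3 - <<'E'
import cv2,numpy as np
t=cv2.imread("pics/top0.png");s=cv2.imread("pics/side0.png")
a=cv2.resize(t[115:215,305:405],(800,800),interpolation=cv2.INTER_CUBIC)[:600]
cv2.imwrite("pics/c1.png",cv2.resize(t[120:195,320:395],(600,600),interpolation=cv2.INTER_CUBIC))
cv2.imwrite("pics/c2.png",cv2.resize(s[155:235,250:330],(600,600),interpolation=cv2.INTER_CUBIC))
cv2.imwrite("pics/c3.png",np.hstack([cv2.resize(t[178:228,227:277],(400,400),interpolation=cv2.INTER_CUBIC),cv2.resize(s[250:300,297:347],(400,400),interpolation=cv2.INTER_CUBIC)]))
E
```

```text
(no output)
```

View pics/c1.png

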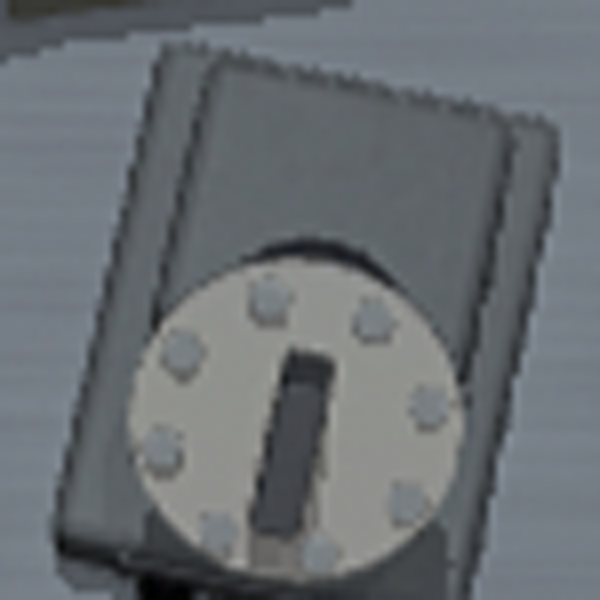

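View pics/c2.png

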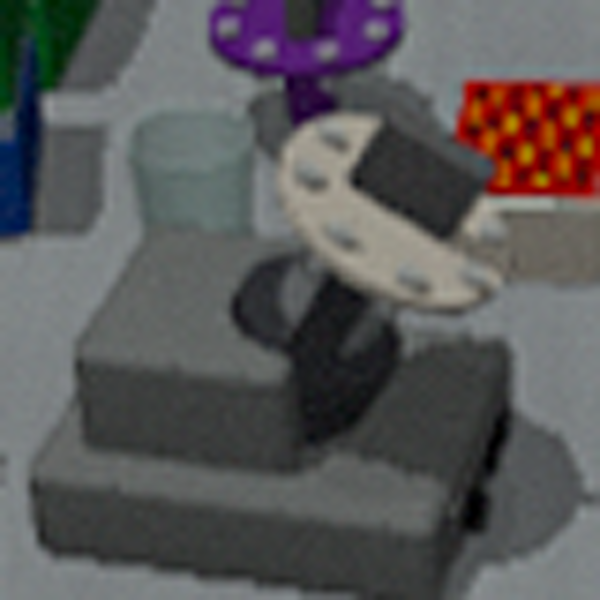

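View pics/c3.png

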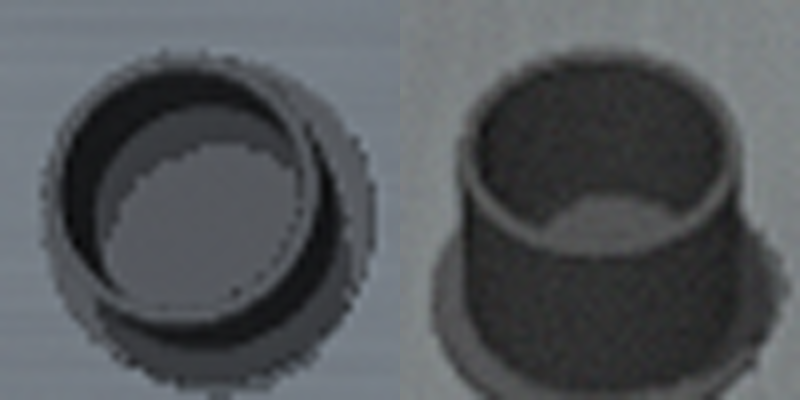

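The top crop shows the disc, with its bar running from (352,187) to (361,165) in full-image pixels. The rotator's long edges run the same way. The cup rim ellipse is clear in both views. Next I'll measure these.

```bash
cat > h.py <<'E'
import cv2,numpy as np
from workcell import env
M={n:env.camera_model(n) for n in("side","top")}
def ray(n,u,v):
    K=M[n]["camera_matrix"];T=M[n]["camera_from_world"];R=T[:3,:3];c=-R.T@T[:3,3]
    d=R.T@np.linalg.solve(K,[u,v,1.]);return c,d/np.linalg.norm(d)
def onz(n,u,v,z):
    c,d=ray(n,u,v);return c+d*(z-c[2])/d[2]
def tri(a,b):
    (c1,d1),(c2,d2)=ray("top",*a),ray("side",*b)
    s=np.linalg.lstsq(np.c_[d1,-d2],c2-c1,rcond=None)[0]
    p,q=c1+d1*s[0],c2+d2*s[1];return (p+q)/2,np.linalg.norm(p-q)
def proj(n,P):
    T=M[n]["camera_from_world"];p=T[:3,:3]@P+T[:3,3];p=M[n]["camera_matrix"]@p;return p[:2]/p[2]
def load(n,f):return cv2.imread(f)
E
python3 - <<'E'
from h import *
t=cv2.imread("pics/top0.png");s=cv2.imread("pics/side0.png")
out={}
for n,im,(x0,y0,x1,y1) in(("top",t,(330,145,385,200)),("side",s,(283,165,320,200))):
    c=im[y0:y1,x0:x1].astype(int)
    print(n,[tuple(c[i,j]) for i,j in((30,10),(15,20),(2,2),(10,10))])
    m=((c[:,:,2]-c[:,:,0]>2)&(c.min(2)>110)).astype(np.uint8)
    k,l,st,ce=cv2.connectedComponentsWithStats(m,connectivity=8);i=1+st[1:,4].argmax()
    m=(l==i).astype(np.uint8)
    cnt=max(cv2.findContours(m,cv2.RETR_EXTERNAL,cv2.CHAIN_APPROX_NONE)[0],key=len)
    h=cv2.convexHull(cnt)
    e=cv2.fitEllipseDirect(cnt if n=="top" else h);print(st[i],e,(e[0][0]+x0,e[0][1]+y0))
    out[n]=(e[0][0]+x0,e[0][1]+y0)
    v=cv2.resize(m*255,None,fx=8,fy=8);cv2.imwrite(f"pics/m_{n}.png",v)
    v=cv2.resize(im[y0:y1,x0:x1],None,fx=10,fy=10,interpolation=cv2.INTER_NEAREST);cv2.ellipse(v,((e[0][0]*10+5,e[0][1]*10+5),(e[1][0]*10,e[1][1]*10),e[2]),(0,0,255),1);cv2.imwrite(f"pics/e_{n}.png",v)
print(tri(out["top"],out["side"]),onz("top",*out["top"],.1625))
# base edges (crop c1: scale 8, off 320,120)
f=lambda x,y:(320+x/8,120+y/8)
for a,b in(((165,45),(60,530)),((555,130),(475,560)),((205,60),(160,320)),((510,120),(465,370)),((165,45),(555,130)),((258,530),(293,375)),((303,540),(333,385))):
    d=onz("top",*f(*b),.06)-onz("top",*f(*a),.06);print(np.degrees(np.arctan2(d[1],d[0])),np.linalg.norm(d))
E
```

```text
top [(np.int64(132), np.int64(129), np.int64(122)), (np.int64(144), np.int64(147), np.int64(145)), (np.int64(134), np.int64(125), np.int64(117)), (np.int64(68), np.int64(66), np.int64(62))]
[  6  17  20  29 163] ((16.141698837280273, 29.71537971496582), (14.897586822509766, 21.220813751220703), 5.818428993225098) (346.1416988372803, 174.71537971496582)
side [(np.int64(25), np.int64(24), np.int64(19)), (np.int64(47), np.int64(47), np.int64(47)), (np.int64(89), np.int64(94), np.int64(88)), (np.int64(145), np.int64(158), np.int64(162))]
[  4   5  27  26 284] ((17.25767707824707, 17.574966430664062), (19.21550750732422, 31.594280242919922), 129.55076599121094) (300.25767707824707, 182.57496643066406)
(array([0.60415103, 0.00602682, 0.17678084]), np.float64(0.016263108239947643)) [0.59893081 0.00583527 0.1625    ]
168.52028690014478 0.18171500214239064
169.188553988574 0.15988126514478707
170.72626859573066 0.09750201124332569
169.61906574680384 0.09362150517175974
-102.18391216575037 0.14314110882997652
-12.434479966741343 0.057452989652863364
-10.80929052279989 0.057050179747380025
```

```bash
python3 - <<'E'
import cv2
a=cv2.imread("pics/e_top.png");b=cv2.imread("pics/e_side.png");print(a.shape,b.shape)
E
```

```text
(550, 550, 3) (350, 370, 3)
```

View pics/e_top.png

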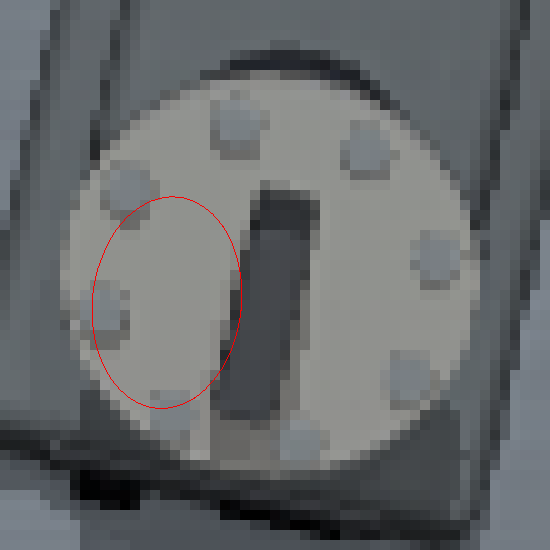

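View pics/e_side.png

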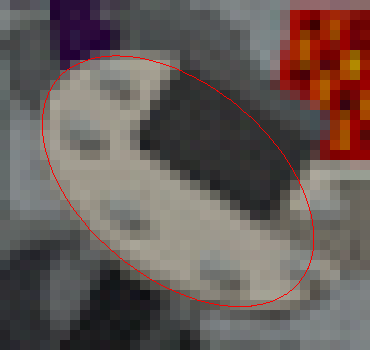

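The thresholded disc ellipse failed in the top view because the bar splits the mask. The eight caps are clear though, so I'll use them: triangulate the ones seen in both views, fit their plane, and take the centre from opposite pairs.

```bash
python3 - <<'E'
from h import *
tp=dict(A=(237,122),B=(365,150),C=(437,258),D=(408,378),E=(300,440),F=(170,415),G=(105,308),H=(128,188))
sp=dict(A=(85,140),B=(120,88),H=(128,215),G=(220,275),F=(298,270),E=(318,200))
T=lambda p:(p[0]/10+330-.5,p[1]/10+145-.5);S=lambda p:(p[0]/10+283-.5,p[1]/10+165-.5)
P={}
for k in sp:
    P[k],e=tri(T(tp[k]),S(sp[k]));print(k,P[k].round(4),round(e,4))
X=np.array(list(P.values()));c=X.mean(0);u,s,v=np.linalg.svd(X-c);n=v[2]*np.sign(v[2][2]);print("n",n,s,"tilt",np.degrees(np.arccos(n[2])),"yaw",np.degrees(np.arctan2(n[1],n[0])))
print((P["A"]+P["E"])/2,(P["B"]+P["F"])/2,np.linalg.norm(P["A"]-P["E"]),np.linalg.norm(P["B"]-P["F"]))
ctr=(356.4,172.7)
for k in("AE","BF"):
    pass
# mouth at z=.140, caps centre about 29.5mm out (top ~30)
z30=np.cos(np.pi/6)
C=onz("top",*ctr,.140+.0295*z30);print("caps centre from top",C)
for yaw in(168.5,170):
    y=np.radians(yaw);n=np.array([.5*np.cos(y),.5*np.sin(y),z30]);G=C+n*.0205;print(yaw,"grip",G,"mouth",G-.05*n)
    x=np.array([z30*np.cos(y),z30*np.sin(y),-.5])
    # bar top face, corners
    yy=np.cross(n,x)
    for a,b in((1,1),(1,-1),(-1,1),(-1,-1)):
        p=G+n*.021+x*.026*a+yy*.008*b
        q=proj("top",p);r=proj("side",p);print(a,b,"topcrop",((q-[330,145]+.5)*10).round(),"sidecrop",((r-[283,165]+.5)*10).round())
# cup
for n,im,b in(("top",cv2.imread("pics/top0.png"),(227,178)),("side",cv2.imread("pics/side0.png"),(297,250))): pass
f=lambda x,y:(227+x/8-.5,178+y/8-.5)
g=lambda x,y:(297+(x-400)/8-.5,250+y/8-.5)
# rim ellipse outer extents read from crop
ct=f((48+322)/2,(60+325)/2);cs=g((460+742)/2,(47+257)/2)
print("cup",tri(ct,cs),onz("top",*ct,.075),onz("side",*cs,.075))
print(np.linalg.norm(onz("top",*f(48,192),.075)-onz("top",*f(322,192),.075)))
E
```

```text
A [ 0.6424 -0.0114  0.1829] 0.0002
B [ 0.6347 -0.0446  0.1823] 0.0017
H [0.6271 0.0164 0.1727] 0.0
G [0.5989 0.0216 0.1538] 0.0003
F [0.5739 0.0038 0.1434] 0.0027
E [ 0.5677 -0.0304  0.1477] 0.0046
n [-0.4624706   0.12519329  0.87775144] [0.08230286 0.05812844 0.00286449] tilt 28.6277008904707 yaw 164.85276127241713
[ 0.60503958 -0.02090827  0.16529433] [ 0.60428352 -0.02040098  0.16286139] 0.08480402772153778 0.08689497456644697
caps centre from top [ 0.60395032 -0.02085234  0.16554775]
168.5 grip [ 0.59390609 -0.01880882  0.18330127] mouth [ 0.6184042  -0.02379301  0.14      ]
1 1 topcrop [272. 431.] sidecrop [346. 111.]
1 -1 topcrop [211. 418.] sidecrop [334. 137.]
-1 1 topcrop [314. 240.] sidecrop [205.  25.]
-1 -1 topcrop [252. 227.] sidecrop [192.  50.]
170 grip [ 0.59385604 -0.01907244  0.18330127] mouth [ 0.61847623 -0.02341365  0.14      ]
1 1 topcrop [277. 431.] sidecrop [346. 109.]
1 -1 topcrop [215. 420.] sidecrop [336. 135.]
-1 1 topcrop [314. 239.] sidecrop [205.  25.]
-1 -1 topcrop [252. 228.] sidecrop [193.  51.]
cup (array([0.54056499, 0.26969937, 0.07198469]), np.float64(0.002455281113132425)) [0.53885139 0.26937265 0.075     ] [0.54170472 0.27231662 0.075     ]
0.09506189824675042
```

Checks agree: the caps' centre height is 0.165 in both measurements, the opposite-cap spacing is about 85 mm, the tilt is about 29° and the yaw about 169°. The cup rim measures 95 mm across at z≈0.072–0.075. That gives a grip point near (0.594,-0.019,0.183) and a cup centre near (0.540,0.271,0.075). Next is a helper to work out the moves.

```bash
cat >> h.py <<'E'
from scipy.spatial.transform import Rotation as Ro
YAW=np.radians(169.2);N=np.array([.5*np.cos(YAW),.5*np.sin(YAW),np.cos(np.pi/6)])
G=np.array([.5939,-.0189,.1833]);CUP=np.array([.540,.2707,.075])
Y0=np.array([-np.sin(YAW),np.cos(YAW),0])
def frame(x,y):
    x=x/np.linalg.norm(x);y=y-x*(x@y);y/=np.linalg.norm(y);return Ro.from_matrix(np.c_[x,y,np.cross(x,y)])
def cur():
    s=env.get_state();q=s["orientation"];return s["tcp_pos"],Ro.from_quat(q,scalar_first=True),s
def steps(waypts,start=None):
    p,R,s=cur()
    if start: p,R=start
    for (pt,Rt) in waypts:
        rv=(R.inv()*Rt).as_rotvec();n=int(max(1,np.ceil(np.linalg.norm(pt-p)/.040),np.ceil(np.degrees(np.linalg.norm(rv))/7.0)))
        print("--",n,"rows, dist",np.linalg.norm(pt-p).round(4),"ang",np.degrees(np.linalg.norm(rv)).round(1))
        pp,RR=p,R
        for i in range(1,n+1):
            pn=p+(pt-p)*i/n;Rn=R*Ro.from_rotvec(rv*i/n)
            print((RR.inv().apply(pn-pp)*100).round(1).tolist(),np.degrees((RR.inv()*Rn).as_rotvec()).round(1).tolist());pp,RR=pn,Rn
        p,R=pt,Rt
E
python3 - <<'E'
from h import *
p,R,s=cur();print(R.as_matrix().round(3))
for sg in(1,-1):
    Rt=frame(-N,sg*Y0);print(sg,np.degrees((R.inv()*Rt).as_rotvec()))
Rt=frame(-N,-Y0) 
for sg in(1,-1):
    Rt=frame(-N,sg*Y0)
    a=np.array([.30,.40,.36]);steps([(a,R),(G+N*.10,Rt)])
E
```

```text
[[-0.001  0.325  0.946]
 [-0.001  0.946 -0.325]
 [-1.    -0.002 -0.   ]]
1 [166.24446872   3.30942958  44.57696323]
-1 [ -7.94188557 -29.96935958   2.22494934]
-- 7 rows, dist 0.2421 ang 0.0
[-2.3, -1.4, 2.2] [0.0, 0.0, 0.0]
[-2.3, -1.4, 2.2] [0.0, 0.0, 0.0]
[-2.3, -1.4, 2.2] [0.0, 0.0, 0.0]
[-2.3, -1.4, 2.2] [0.0, 0.0, 0.0]
[-2.3, -1.4, 2.2] [0.0, 0.0, 0.0]
[-2.3, -1.4, 2.2] [0.0, 0.0, 0.0]
[-2.3, -1.4, 2.2] [0.0, 0.0, 0.0]
-- 25 rows, dist 0.4855 ang 172.1
[0.4, -1.2, 1.5] [6.6, 0.1, 1.8]
[0.3, -1.1, 1.6] [6.6, 0.1, 1.8]
[0.3, -0.9, 1.7] [6.6, 0.1, 1.8]
[0.3, -0.7, 1.8] [6.6, 0.1, 1.8]
[0.2, -0.5, 1.9] [6.6, 0.1, 1.8]
[0.2, -0.3, 1.9] [6.6, 0.1, 1.8]
[0.2, -0.1, 1.9] [6.6, 0.1, 1.8]
[0.2, 0.2, 1.9] [6.6, 0.1, 1.8]
[0.2, 0.4, 1.9] [6.6, 0.1, 1.8]
[0.2, 0.6, 1.8] [6.6, 0.1, 1.8]
[0.2, 0.8, 1.8] [6.6, 0.1, 1.8]
[0.3, 1.0, 1.7] [6.6, 0.1, 1.8]
[0.3, 1.2, 1.5] [6.6, 0.1, 1.8]
[0.3, 1.3, 1.4] [6.6, 0.1, 1.8]
[0.4, 1.5, 1.2] [6.6, 0.1, 1.8]
[0.4, 1.6, 1.1] [6.6, 0.1, 1.8]
[0.5, 1.7, 0.9] [6.6, 0.1, 1.8]
[0.5, 1.8, 0.7] [6.6, 0.1, 1.8]
[0.6, 1.8, 0.5] [6.6, 0.1, 1.8]
[0.6, 1.8, 0.3] [6.6, 
[... 230 characters left out ...]
.0, 0.0]
[-2.3, -1.4, 2.2] [0.0, 0.0, 0.0]
[-2.3, -1.4, 2.2] [0.0, 0.0, 0.0]
[-2.3, -1.4, 2.2] [0.0, 0.0, 0.0]
[-2.3, -1.4, 2.2] [0.0, 0.0, 0.0]
[-2.3, -1.4, 2.2] [0.0, 0.0, 0.0]
[-2.3, -1.4, 2.2] [0.0, 0.0, 0.0]
-- 13 rows, dist 0.4855 ang 31.1
[0.7, -2.4, 2.8] [-0.6, -2.3, 0.2]
[0.8, -2.4, 2.7] [-0.6, -2.3, 0.2]
[0.9, -2.4, 2.7] [-0.6, -2.3, 0.2]
[1.0, -2.5, 2.6] [-0.6, -2.3, 0.2]
[1.1, -2.5, 2.6] [-0.6, -2.3, 0.2]
[1.2, -2.5, 2.5] [-0.6, -2.3, 0.2]
[1.3, -2.6, 2.4] [-0.6, -2.3, 0.2]
[1.4, -2.6, 2.3] [-0.6, -2.3, 0.2]
[1.5, -2.6, 2.2] [-0.6, -2.3, 0.2]
[1.5, -2.6, 2.2] [-0.6, -2.3, 0.2]
[1.6, -2.7, 2.1] [-0.6, -2.3, 0.2]
[1.7, -2.7, 2.0] [-0.6, -2.3, 0.2]
[1.8, -2.7, 1.9] [-0.6, -2.3, 0.2]
```

>>> drive_tool([
  [[-2.3,-1.4,2.2,0,0,0,1],[-2.3,-1.4,2.2,0,0,0,1],[-2.3,-1.4,2.2,0,0,0,1],[-2.3,-1.4,2.2,0,0,0,1],[-2.3,-1.4,2.2,0,0,0,1]],
], squeeze=60)

```text
clock: 0.52
tcp_pos: [0.2683, 0.4407, 0.3177]
orientation: [0.697, 0.116, 0.698, -0.117]
wrist_force: [-0.2, 0.7, 0.7]
finger_gap: 0.0858
```

>>> drive_tool([
  [[-2.3,-1.4,2.2,0,0,0,1],[-2.3,-1.4,2.2,0,0,0,1],[0.7,-2.4,2.8,-0.6,-2.3,0.2,1],[0.8,-2.4,2.7,-0.6,-2.3,0.2,1],[0.9,-2.4,2.7,-0.6,-2.3,0.2,1]],
])

```text
clock: 0.93
tcp_pos: [0.3577, 0.3054, 0.3421]
orientation: [0.741, 0.102, 0.655, -0.108]
wrist_force: [0.8, -0.1, -0.4]
finger_gap: 0.0854
```

>>> drive_tool([
  [[1.0,-2.5,2.6,-0.6,-2.3,0.2,1],[1.1,-2.5,2.6,-0.6,-2.3,0.2,1],[1.2,-2.5,2.5,-0.6,-2.3,0.2,1],[1.3,-2.6,2.4,-0.6,-2.3,0.2,1],[1.4,-2.6,2.3,-0.6,-2.3,0.2,1]],
])

```text
clock: 1.35
tcp_pos: [0.451, 0.1468, 0.306]
orientation: [0.806, 0.076, 0.579, -0.095]
wrist_force: [-0.2, -0.1, 0.2]
finger_gap: 0.0852
```

```bash
python3 - <<'E'
from h import *
p,R,s=cur();print(p,s["joint_pos"].round(3))
Rt=frame(-N,-Y0);steps([(G+N*.10,Rt)])
E
```

```text
[0.45098649 0.14677844 0.30599778] [ 0.241 -0.147 -0.266  1.157 -0.137  0.466]
-- 5 rows, dist 0.1858 ang 11.9
[1.5, -2.6, 2.2] [-0.6, -2.3, 0.1]
[1.6, -2.6, 2.1] [-0.6, -2.3, 0.1]
[1.6, -2.6, 2.0] [-0.6, -2.3, 0.1]
[1.7, -2.7, 1.9] [-0.6, -2.3, 0.1]
[1.8, -2.7, 1.8] [-0.6, -2.3, 0.1]
```

>>> drive_tool([
  [[1.5,-2.6,2.2,-0.6,-2.3,0.1,1],[1.6,-2.6,2.1,-0.6,-2.3,0.1,1],[1.6,-2.6,2.0,-0.6,-2.3,0.1,1],[1.7,-2.7,1.9,-0.6,-2.3,0.1,1],[1.8,-2.7,1.8,-0.6,-2.3,0.1,1]],
])

```text
clock: 1.77
tcp_pos: [0.5429, -0.0091, 0.2684]
orientation: [0.862, 0.048, 0.497, -0.083]
wrist_force: [2.0, 0.3, 0.0]
finger_gap: 0.0854
```

```bash
python3 - <<'E'
from h import *
p,R,s=cur();print(p,s["joint_pos"].round(3))
Rt=frame(-N,-Y0);steps([(G+N*.05,Rt),(G-N*.016,Rt)])
t=env.read_camera("top")[:,:,::-1];s=env.read_camera("side")[:,:,::-1]
cv2.imwrite("pics/d1.png",np.hstack([cv2.resize(t[130:230,300:400],(400,400),interpolation=cv2.INTER_CUBIC),cv2.resize(s[120:220,260:360],(400,400),interpolation=cv2.INTER_CUBIC)]))
E
```

```text
[ 0.54293152 -0.00911279  0.26841851] [-0.152 -0.205 -0.5    0.751 -0.02   0.034]
-- 2 rows, dist 0.0497 ang 0.2
[2.5, 0.0, 0.1] [-0.1, 0.0, 0.1]
[2.5, -0.0, 0.1] [-0.1, 0.0, 0.1]
-- 2 rows, dist 0.066 ang 0.0
[3.3, 0.0, 0.0] [0.0, 0.0, 0.0]
[3.3, 0.0, 0.0] [0.0, 0.0, 0.0]
```

View pics/d1.png

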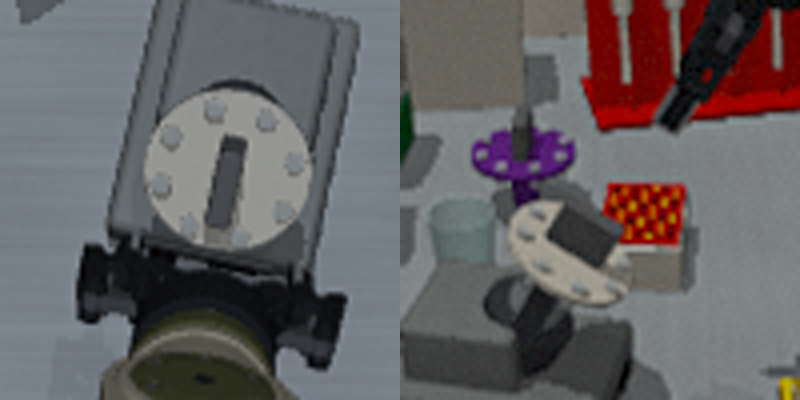

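The fingers straddle the bar line: finger midpoint at about (210,303) in the left crop, with the bar at (228,185) pointing at it. I'll descend along the axis.

>>> drive_tool([
  [[2.5,0,0.1,0,0,0,1],[2.5,0,0.1,0,0,0,1],[2.5,0,0,0,0,0,1],[2.1,0,0,0,0,0,1],[1.9,0,0,0,0,0,1]],
])

```text
clock: 2.28
tcp_pos: [0.6006, -0.0182, 0.1684]
orientation: [0.861, 0.049, 0.499, -0.083]
wrist_force: [-0.2, -0.4, -0.1]
finger_gap: 0.0853
```

>>> drive_tool([
  [[0,0,0,0,0,0,0.5],[0,0,0,0,0,0,0.4],[0,0,0,0,0,0,0.35],[0,0,0,0,0,0,0.3],[0,0,0,0,0,0,0.3]],
])

```text
clock: 2.7
tcp_pos: [0.6014, -0.0186, 0.1719]
orientation: [0.863, 0.048, 0.497, -0.083]
wrist_force: [-0.4, 0.2, -0.5]
finger_gap: 0.0263
```

```bash
python3 - <<'E'
from h import *
p,R,s=cur();print(p,s["joint_pos"].round(3),s["finger_gap"],s["wrist_force"])
Rt=frame(-N,-Y0);steps([(G-N*.016,Rt)])
t=env.read_camera("top")[:,:,::-1];s=env.read_camera("side")[:,:,::-1]
cv2.imwrite("pics/d2.png",np.hstack([cv2.resize(t[130:230,300:400],(400,400),interpolation=cv2.INTER_CUBIC),cv2.resize(s[120:220,260:360],(400,400),interpolation=cv2.INTER_CUBIC)]))
E
```

```text
[ 0.60141124 -0.01859494  0.17185988] [-0.154 -0.026 -0.593  0.478 -0.018  0.034] 0.026342060335649377 [-0.44196154  0.1790312  -0.52886366]
-- 1 rows, dist 0.003 ang 0.3
[0.2, -0.2, -0.1] [-0.2, 0.1, 0.1]
```

View pics/d2.png

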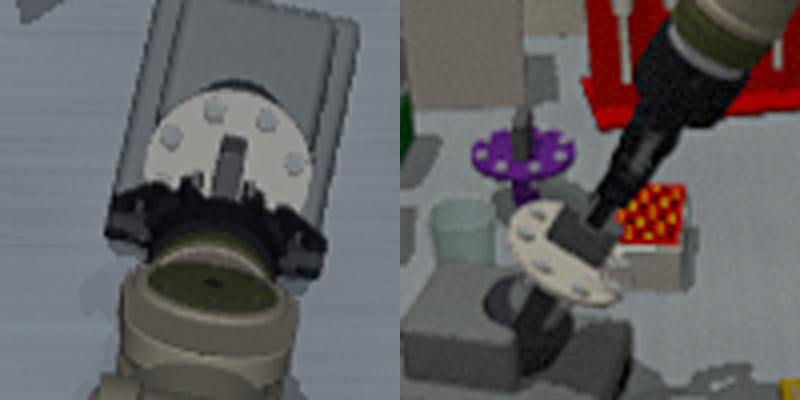

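The side view shows the fingertips ending near (592,222), hardly overlapping the bar. I'll check where the TCP should project.

```bash
python3 - <<'E'
from h import *
p,R,s=cur()
X=R.as_matrix()[:,0];Y=R.as_matrix()[:,1]
sh=lambda n,P:((proj(n,P)-([260,120] if n=="side" else [300,130])+.5)*4).round()+([400,0] if n=="side" else [0,0])
for nm,P in(("tcp",p),("tcp+y13",p-Y*.015),("grasp",p-.019*X),("G",G),("Gtop",G+.021*N),("disc",G-.024*N)):print(nm,sh("top",P),sh("side",P))
t=env.read_camera("top")[:,:,::-1];s=env.read_camera("side")[:,:,::-1]
cv2.imwrite("pics/d3.png",cv2.resize(s[155:210,280:340],(720,660),interpolation=cv2.INTER_CUBIC)[:600])
E
```

```text
tcp [225. 175.] [579. 243.]
tcp+y13 [248. 179.] [583. 234.]
grasp [224. 184.] [590. 227.]
G [226. 182.] [588. 231.]
Gtop [225. 192.] [600. 212.]
disc [228. 171.] [574. 251.]
```

View pics/d3.png

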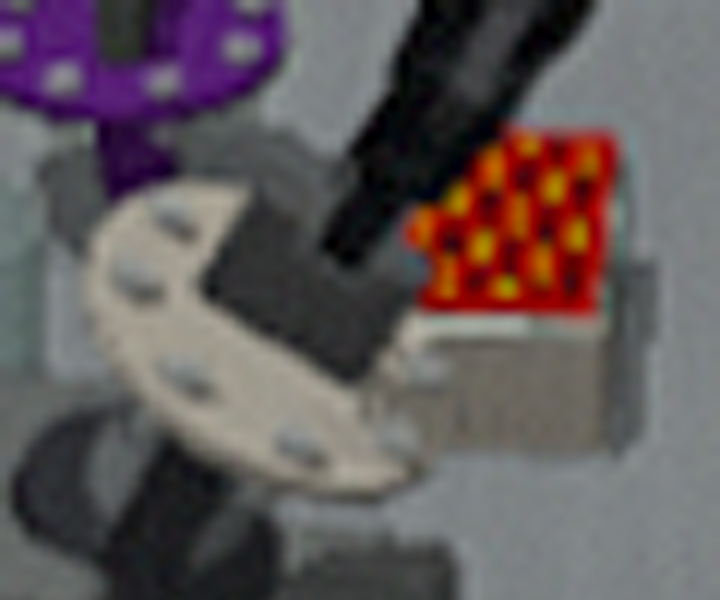

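```bash
python3 - <<'E'
from h import *
sh=lambda n,P:((proj(n,P)-([260,120] if n=="side" else [300,130])+.5)*4).round()+([400,0] if n=="side" else [0,0])
R=Ro.from_quat([0.862,0.048,0.497,-0.083],scalar_first=True).as_matrix();p=np.array([0.5429,-0.0091,0.2684])
for b in(0,.013):
  for y in(.043,.057,-.043,-.057):print("d1",b,y,sh("top",p-b*R[:,0]+y*R[:,1]),sh("side",p-b*R[:,0]+y*R[:,1]))
print((G-p)@R, R[:,0]@-N)
im=cv2.imread("pics/d1.png")
E
```

```text
d1 0 0.043 [149. 221.] [639. 169.]
d1 0 0.057 [126. 216.] [635. 178.]
d1 0 -0.043 [290. 250.] [662. 115.]
d1 0 -0.057 [313. 254.] [666. 107.]
d1 0.013 0.043 [147. 228.] [647. 156.]
d1 0.013 0.057 [124. 223.] [643. 165.]
d1 0.013 -0.043 [290. 257.] [671. 103.]
d1 0.013 -0.057 [313. 261.] [674.  95.]
[9.96679632e-02 9.73744203e-05 2.31032919e-03] 0.9999980532011816
```

```bash
python3 - <<'E'
import cv2
im=cv2.imread("pics/d2.png");cv2.imwrite("pics/d2b.png",cv2.resize(im[100:300,90:340],(750,600),interpolation=cv2.INTER_CUBIC))
E
```

```text
(no output)
```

View pics/d2b.png

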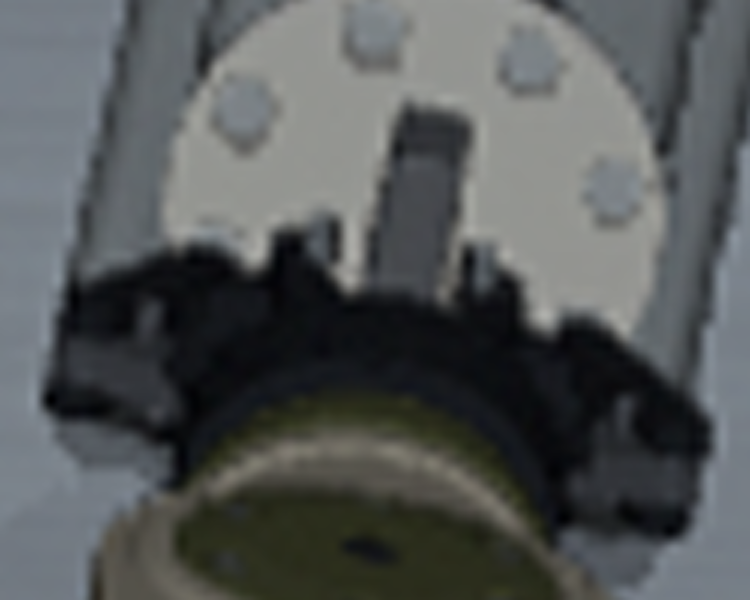

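```bash
python3 - <<'E'
import cv2
im=cv2.imread("pics/d1.png");cv2.imwrite("pics/d1b.png",cv2.resize(im[60:200,590:780],(760,560),interpolation=cv2.INTER_CUBIC)*2)
s=cv2.imread("pics/side0.png");cv2.imwrite("pics/s0b.png",cv2.resize(s[240:350,490:600],(600,600),interpolation=cv2.INTER_CUBIC)*2)
from h import *
R=Ro.from_quat([ 0.69727718,  0.11586543,  0.69763594, -0.11697795],scalar_first=True).as_matrix();p=np.array([0.18651877, 0.54336824, 0.2013004 ])
for b in(0,.013,.03):
  for y in(.043,-.043):print(b,y,((proj("side",p-b*R[:,0]+y*R[:,1])-[490,240]+.5)*600/110).round())
E
```

```text
0 0.043 [124. 596.]
0 -0.043 [109. 388.]
0.013 0.043 [135. 572.]
0.013 -0.043 [120. 364.]
0.03 0.043 [151. 540.]
0.03 -0.043 [134. 333.]
```

View pics/d1b.png

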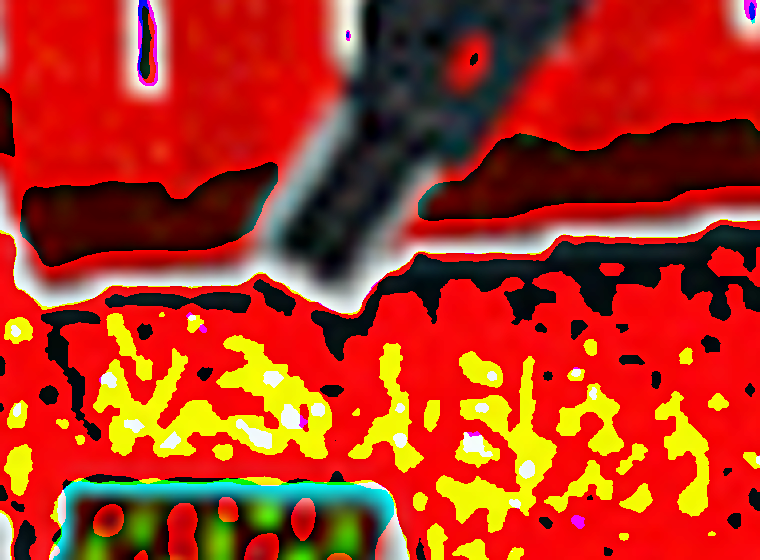

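View pics/s0b.png

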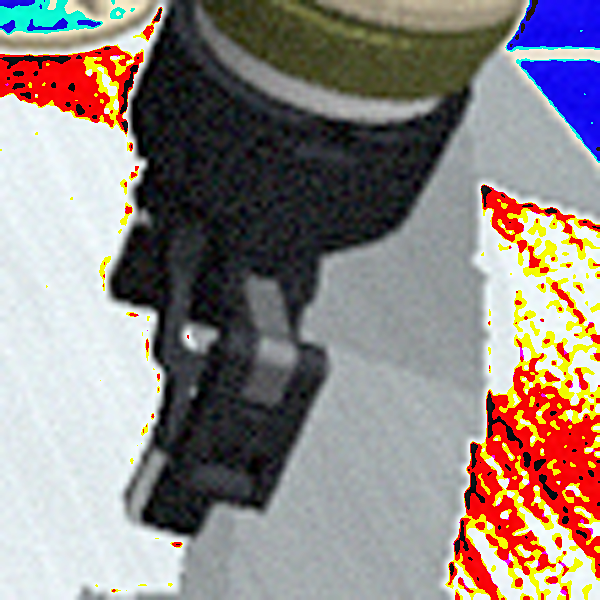

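```bash
python3 - <<'E'
from h import *
p,R,s=cur();R=R.as_matrix()
for dx in(-15,0,15):
    P,e=tri((300+(90+(300+dx)/3)/4-.5,130+(100+225/3)/4-.5),(280+320/12-.5,155+250/12-.5));print(P.round(4),e.round(4),"in tool",((P-p)@R*1000).round(1))
E
```

```text
[0.5928 0.0089 0.2071] 0.0006 in tool [-38.   25.6   6.4]
[0.5931 0.0057 0.2051] 0.0008 in tool [-35.8  22.5   6.3]
[0.5935 0.0024 0.2032] 0.001 in tool [-33.6  19.3   6.1]
```

Both views agree that the visible black finger end lies about 36 mm behind the reported TCP, level with the bar's top. I'll close gently to learn whether the bar is between the pads before trusting either reading.

>>> drive_tool([
  [[0,0,0,0,0,0,0.1],[0,0,0,0,0,0,0.1],[0,0,0,0,0,0,0.1],[0,0,0,0,0,0,0.1],[0,0,0,0,0,0,0.1]],
], squeeze=20)

```text
clock: 3.32
tcp_pos: [0.6011, -0.0193, 0.1708]
orientation: [0.862, 0.048, 0.497, -0.084]
wrist_force: [-4.1, -2.1, 5.8]
finger_gap: 0.015
```

```bash
python3 - <<'E'
from h import *
p,R,s=cur();print(p,s["finger_gap"],s["wrist_force"],s["ft_torque"])
t=env.read_camera("top")[:,:,::-1];s=env.read_camera("side")[:,:,::-1]
cv2.imwrite("pics/d4.png",np.hstack([cv2.resize(t[145:205,325:385],(400,400),interpolation=cv2.INTER_CUBIC),cv2.resize(s[145:205,280:340],(400,400),interpolation=cv2.INTER_CUBIC)]))
E
```

```text
[ 0.60112069 -0.01925779  0.17080009] 0.014985386354291426 [-4.06303057 -2.05707956  5.83018293] [-0.28472387  0.61270598 -0.33103564]
```

View pics/d4.png

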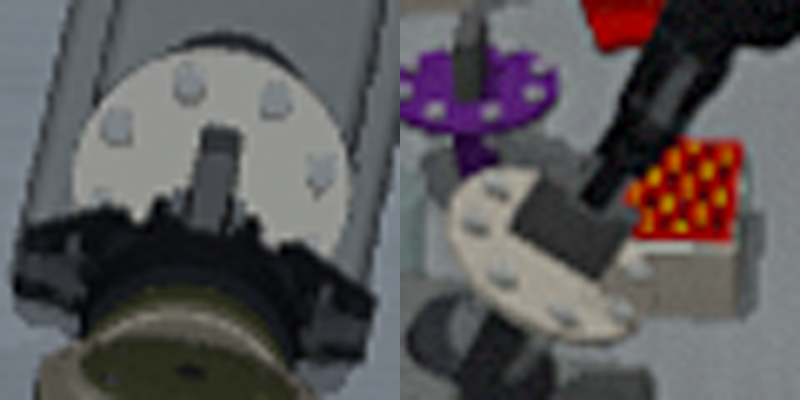

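The gap stopped at 15 mm with small forces, so the bar is between the pads, but both views show the fingertips holding only its top edge. I'll open slightly and go deeper in small steps while watching the force.

>>> drive_tool([
  [[0,0,0,0,0,0,0.4],[0,0,0,0,0,0,0.4],[0,0,0,0,0,0,0.4],[0.2,0,0,0,0,0,0.4],[0.2,0,0,0,0,0,0.4]],
])

```text
clock: 3.83
tcp_pos: [0.6029, -0.0191, 0.1663]
orientation: [0.862, 0.048, 0.498, -0.083]
wrist_force: [0.0, 0.8, -0.6]
finger_gap: 0.0341
```

>>> drive_tool([
  [[0.1,0,0,0,0,0,0.4],[0.1,0,0,0,0,0,0.4],[0,0,0,0,0,0,0.4],[0,0,0,0,0,0,0.4],[0,0,0,0,0,0,0.4]],
])

```text
clock: 4.25
tcp_pos: [0.6039, -0.0194, 0.1649]
orientation: [0.862, 0.048, 0.498, -0.083]
wrist_force: [-0.4, -0.0, 0.3]
finger_gap: 0.0344
```

```bash
python3 - <<'E'
from h import *
p,R,s=cur();print(p,s["finger_gap"],s["wrist_force"],s["ft_torque"],(p-G)@R.as_matrix())
t=env.read_camera("top")[:,:,::-1];s=env.read_camera("side")[:,:,::-1]
cv2.imwrite("pics/d5.png",np.hstack([cv2.resize(t[145:205,325:385],(400,400),interpolation=cv2.INTER_CUBIC),cv2.resize(s[145:205,280:340],(400,400),interpolation=cv2.INTER_CUBIC)]))
E
```

```text
[ 0.60389735 -0.01938199  0.16493633] 0.034429841809839996 [-0.44199094 -0.02740169  0.31532885] [ 0.06297669  0.4167217  -0.00124172] [ 0.02085682  0.00142918 -0.00059509]
```

View pics/d5.png

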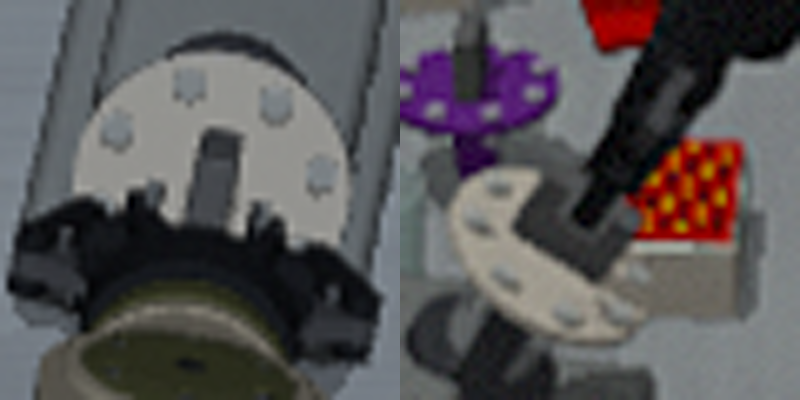

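>>> drive_tool([
  [[0.1,0,0,0,0,0,0.4],[0.1,0,0,0,0,0,0.4],[0.1,0,0,0,0,0,0.4],[0.1,0,0,0,0,0,0.4],[0.1,0,0,0,0,0,0.4]],
])

```text
clock: 4.77
tcp_pos: [0.6063, -0.0199, 0.1604]
orientation: [0.862, 0.048, 0.498, -0.083]
wrist_force: [-0.2, -0.2, 0.4]
finger_gap: 0.0345
```

>>> drive_tool([
  [[0.1,0,0,0,0,0,0.4],[0.1,0,0,0,0,0,0.4],[0,0,0,0,0,0,0.4],[0,0,0,0,0,0,0.4],[0,0,0,0,0,0,0.4]],
])

```text
clock: 5.18
tcp_pos: [0.6073, -0.02, 0.1588]
orientation: [0.862, 0.048, 0.498, -0.083]
wrist_force: [0.6, -0.5, 0.2]
finger_gap: 0.0339
```

```bash
python3 - <<'E'
from h import *
p,R,s=cur();print(p,s["finger_gap"],s["wrist_force"],s["ft_torque"],(p-G)@R.as_matrix())
t=env.read_camera("top")[:,:,::-1];s=env.read_camera("side")[:,:,::-1]
cv2.imwrite("pics/d6.png",np.hstack([cv2.resize(t[145:205,325:385],(400,400),interpolation=cv2.INTER_CUBIC),cv2.resize(s[145:205,280:340],(400,400),interpolation=cv2.INTER_CUBIC)]))
E
```

```text
[ 0.60725979 -0.02003955  0.15880567] 0.03389474350330933 [ 0.62136743 -0.45215138  0.20313993] [0.06518325 0.42331282 0.04519893] [ 0.0278793   0.00142434 -0.00068622]
```

View pics/d6.png

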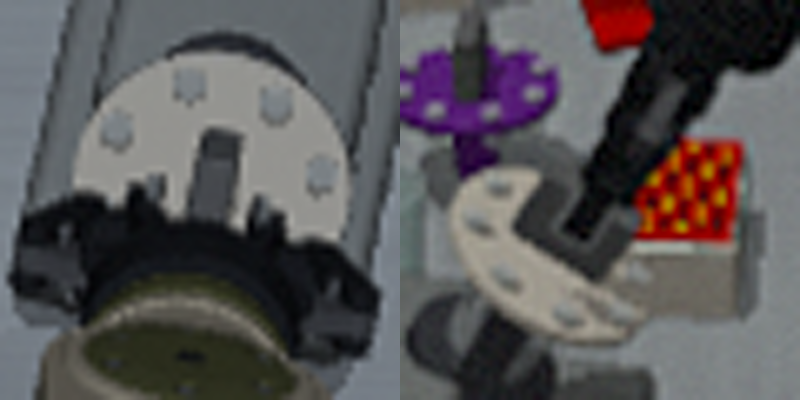

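No contact, though the reported TCP would already be 4 mm inside the disc, so the reported TCP (or the pads' position relative to it) really is off. I'll trust the pictures, where the fingertip is near (573,235) and the bar foot about 12 mm farther. I'll advance 7 mm more.

>>> drive_tool([
  [[0.2,0,0,0,0,0,0.4],[0.2,0,0,0,0,0,0.4],[0.1,0,0,0,0,0,0.4],[0.1,0,0,0,0,0,0.4],[0.1,0,0,0,0,0,0.4]],
])

```text
clock: 5.7
tcp_pos: [0.6107, -0.0207, 0.1526]
orientation: [0.862, 0.048, 0.498, -0.083]
wrist_force: [-0.0, 0.4, 0.2]
finger_gap: 0.0343
```

>>> drive_tool([
  [[0,0,0,0,0,0,0],[0,0,0,0,0,0,0],[0,0,0,0,0,0,0],[0,0,0,0,0,0,0],[0,0,0,0,0,0,0]],
], squeeze=40)

```text
clock: 6.12
tcp_pos: [0.6107, -0.0212, 0.1527]
orientation: [0.862, 0.048, 0.498, -0.084]
wrist_force: [0.5, -3.1, -2.2]
finger_gap: 0.0151
```

```bash
python3 - <<'E'
from h import *
p,R,s=cur();print(p,s["joint_pos"].round(3),s["finger_gap"],s["wrist_force"],s["ft_torque"],(p-G)@R.as_matrix())
t=env.read_camera("top")[:,:,::-1];s=env.read_camera("side")[:,:,::-1]
cv2.imwrite("pics/d7.png",np.hstack([cv2.resize(t[145:205,325:385],(400,400),interpolation=cv2.INTER_CUBIC),cv2.resize(s[145:205,280:340],(400,400),interpolation=cv2.INTER_CUBIC)]))
E
```

```text
[ 0.61066467 -0.0212125   0.15270629] [-0.156  0.012 -0.606  0.43  -0.019  0.033] 0.015100829493053627 [ 0.47623671 -3.06783467 -2.17214499] [-0.47603592  0.49641766 -0.34452946] [ 0.03494349  0.00095648 -0.00064391]
```

View pics/d7.png

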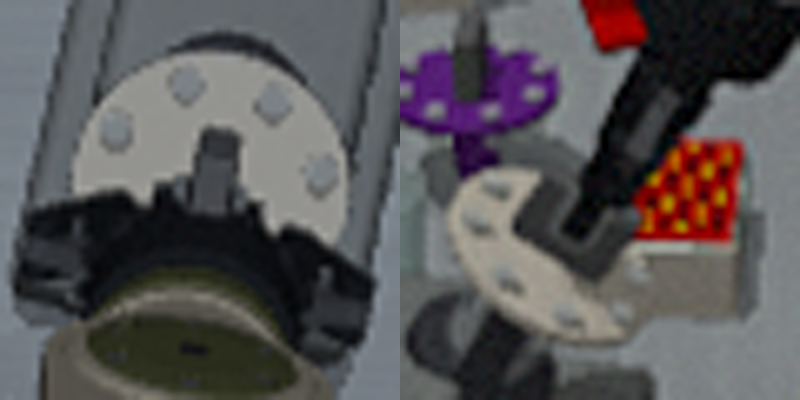

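The grasp is good: the pads now cover about half the bar's height and the gap is 15 mm. Now I'll grip firmly and twist.

>>> drive_tool([
  [[0,0,0,0,0,0,0],[0,0,0,5,0,0,0],[0,0,0,5,0,0,0],[0,0,0,5,0,0,0],[0,0,0,5,0,0,0]],
], squeeze=90)

```text
clock: 6.63
tcp_pos: [0.6097, -0.0211, 0.1525]
orientation: [0.84, 0.199, 0.476, -0.17]
wrist_force: [-4.7, -5.2, 1.9]
finger_gap: 0.0144
```

>>> drive_tool([
  [[0,0,0,6,0,0,0],[0,0,0,6,0,0,0],[0,0,0,6,0,0,0],[0,0,0,6,0,0,0],[0,0,0,6,0,0,0]],
])

```text
clock: 7.05
tcp_pos: [0.6104, -0.0207, 0.1528]
orientation: [0.76, 0.41, 0.415, -0.287]
wrist_force: [-1.0, -2.9, 0.5]
finger_gap: 0.0142
```

>>> drive_tool([
  [[0,0,0,0,0,0,0],[0,0,0,0,0,0,0],[0,0,0,0,0,0,0],[0,0,0,0,0,0,0],[0,0,0,0,0,0,0]],
])

```text
clock: 7.47
tcp_pos: [0.6106, -0.0205, 0.1528]
orientation: [0.761, 0.408, 0.416, -0.285]
wrist_force: [-2.9, -1.6, 0.8]
finger_gap: 0.0144
```

```bash
python3 - <<'E'
from h import *
p,R,s=cur();print(p,s["joint_pos"].round(3),s["finger_gap"],s["wrist_force"],s["ft_torque"],(p-G)@frame(-N,-Y0).as_matrix(), np.degrees((frame(-N,-Y0).inv()*R).as_rotvec()))
t=env.read_camera("top")[:,:,::-1];s=env.read_camera("side")[:,:,::-1]
cv2.imwrite("pics/d8.png",np.hstack([cv2.resize(t[145:205,325:385],(400,400),interpolation=cv2.INTER_CUBIC),cv2.resize(s[145:205,280:340],(400,400),interpolation=cv2.INTER_CUBIC)]))
E
```

```text
[ 0.61061739 -0.02049594  0.15281604] [-0.155  0.011 -0.606  0.431 -0.018  0.904] 0.014426694768786089 [-2.92896435 -1.60603183  0.78978094] [-0.09634383  0.79251898 -0.18121548] [ 0.03476005  0.00156485 -0.00076175] [ 5.01589079e+01  4.55802255e-03 -8.00077389e-02]
```

View pics/d8.png

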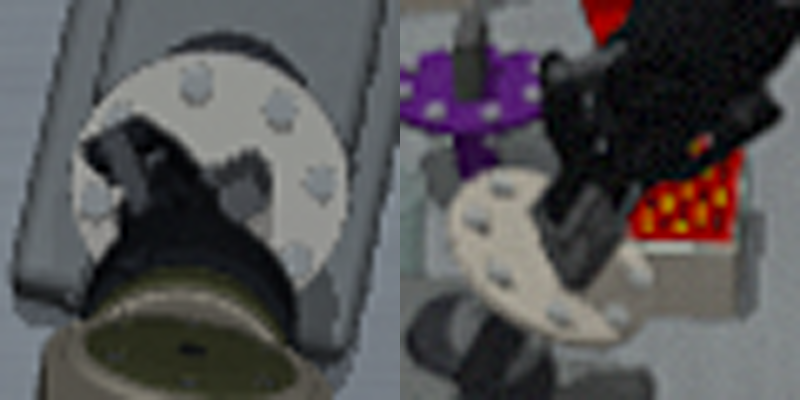

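The twist took: the tool turned 50.2°, the bar is rotated in the picture with the gap unchanged, and the caps shifted accordingly. Now I'll pull straight out.

>>> drive_tool([
  [[-0.5,0,0,0,0,0,0],[-1,0,0,0,0,0,0],[-1,0,0,0,0,0,0],[-1,0,0,0,0,0,0],[-1,0,0,0,0,0,0]],
])

```text
clock: 7.98
tcp_pos: [0.5878, -0.0161, 0.1926]
orientation: [0.761, 0.408, 0.416, -0.286]
wrist_force: [0.3, 0.2, -2.9]
finger_gap: 0.014
```

```bash
python3 - <<'E'
from h import *
p,R,s=cur();print(p,s["joint_pos"].round(3),s["finger_gap"],s["wrist_force"],s["ft_torque"],(p-G)@frame(-N,-Y0).as_matrix())
t=env.read_camera("top")[:,:,::-1];s=env.read_camera("side")[:,:,::-1]
cv2.imwrite("pics/d9.png",np.hstack([cv2.resize(t[145:205,325:385],(400,400),interpolation=cv2.INTER_CUBIC),cv2.resize(s[145:205,280:340],(400,400),interpolation=cv2.INTER_CUBIC)]))
E
```

```text
[ 0.5878294  -0.01605514  0.19260913] [-0.153 -0.069 -0.577  0.54  -0.019  0.907] 0.013976139342011897 [ 0.33084863  0.18134914 -2.85690082] [0.16933336 0.80172021 0.04462802] [-0.01131002  0.00165695 -0.00097126]
```

View pics/d9.png

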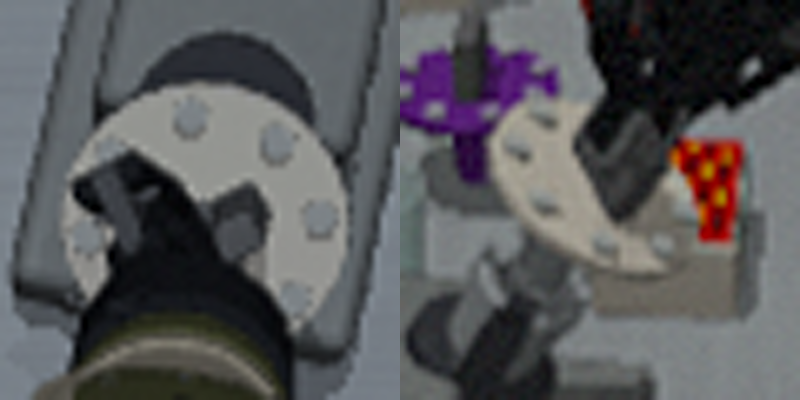

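The head is coming out, with the shank and lugs clear and a 2.9 N load matching 0.3 kg. I'll pull on, then plan the transfer.

>>> drive_tool([
  [[-1,0,0,0,0,0,0],[-1.5,0,0,0,0,0,0],[-1.5,0,0,0,0,0,0],[-2,0,0,0,0,0,0],[-2,0,0,0,0,0,0]],
])

```text
clock: 8.5
tcp_pos: [0.5482, -0.0086, 0.2612]
orientation: [0.76, 0.408, 0.417, -0.286]
wrist_force: [1.0, 0.8, -2.8]
finger_gap: 0.0144
```

```bash
python3 - <<'E'
from h import *
p,R,s=cur();print(p,s["joint_pos"].round(3),s["finger_gap"],s["wrist_force"],(p-G)@frame(-N,-Y0).as_matrix())
X=np.array([0,0,-1.]);Y=R.as_matrix()[:,1];
Rt=frame(X,Y)
tgt=np.array([CUP[0],CUP[1],.107-.035+.11])
m=np.array([.50,.13,.28])
# slerp midpoint
from scipy.spatial.transform import Slerp
print(np.degrees((R.inv()*Rt).magnitude()))
steps([(np.array([.50,.10,.27]),Rt),(tgt,Rt)])
E
```

```text
[ 0.54821314 -0.0086362   0.26122957] [-0.149 -0.188 -0.503  0.735 -0.021  0.911] 0.014374879007160573 [ 0.98790345  0.83231972 -2.7853412 ] [-0.09088942  0.00152113 -0.00156595]
30.145786228864935
-- 5 rows, dist 0.1192 ang 30.1
[-0.8, 0.4, -2.2] [-0.8, 4.0, -4.4]
[-0.7, 0.4, -2.2] [-0.8, 4.0, -4.4]
[-0.6, 0.4, -2.3] [-0.8, 4.0, -4.4]
[-0.4, 0.4, -2.3] [-0.8, 4.0, -4.4]
[-0.3, 0.4, -2.3] [-0.8, 4.0, -4.4]
-- 5 rows, dist 0.1962 ang 0.0
[1.8, 2.5, -2.4] [0.0, 0.0, 0.0]
[1.8, 2.5, -2.4] [0.0, 0.0, 0.0]
[1.8, 2.5, -2.4] [0.0, 0.0, 0.0]
[1.8, 2.5, -2.4] [0.0, 0.0, 0.0]
[1.8, 2.5, -2.4] [0.0, 0.0, 0.0]
```

>>> drive_tool([
  [[-0.8,0.4,-2.2,-0.8,4,-4.4,0],[-0.7,0.4,-2.2,-0.8,4,-4.4,0],[-0.6,0.4,-2.3,-0.8,4,-4.4,0],[-0.4,0.4,-2.3,-0.8,4,-4.4,0],[-0.3,0.4,-2.3,-0.8,4,-4.4,0]],
])

```text
clock: 8.92
tcp_pos: [0.5027, 0.1008, 0.2714]
orientation: [0.622, 0.338, 0.621, -0.335]
wrist_force: [-0.1, 0.1, -2.9]
finger_gap: 0.0141
```

>>> drive_tool([
  [[1.2,2.5,-2.4,0,0,0,0],[1.2,2.5,-2.4,0,0,0,0],[1.5,2.5,-2.4,0,0,0,0],[1.8,2.5,-2.4,0,0,0,0],[1.8,2,-2,0,0,0,0]],
])

```text
clock: 9.33
tcp_pos: [0.5413, 0.2652, 0.1946]
orientation: [0.623, 0.339, 0.62, -0.335]
wrist_force: [1.2, -0.9, -1.9]
finger_gap: 0.0143
```

```bash
python3 - <<'E'
from h import *
p,R,s=cur();print(p,R.as_matrix().round(3),s["finger_gap"],s["wrist_force"])
Rt=frame(np.array([0,0,-1.]),R.as_matrix()[:,1])
steps([(np.array([CUP[0],CUP[1],.192]),Rt)])
t=env.read_camera("top")[:,:,::-1];s=env.read_camera("side")[:,:,::-1]
cv2.imwrite("pics/f1.png",np.hstack([cv2.resize(t[150:250,200:300],(400,400),interpolation=cv2.INTER_CUBIC),cv2.resize(s[200:310,270:380],(400,400),interpolation=cv2.INTER_CUBIC)]))
E
```

```text
[0.5413391  0.26520376 0.19455601] [[ 0.007  0.837  0.546]
 [ 0.003  0.546 -0.837]
 [-1.     0.007  0.001]] 0.014319924490494884 [ 1.1757596  -0.89854635 -1.92380535]
-- 1 rows, dist 0.0062 ang 0.4
[0.3, 0.2, -0.5] [-0.0, 0.1, -0.4]
```

View pics/f1.png

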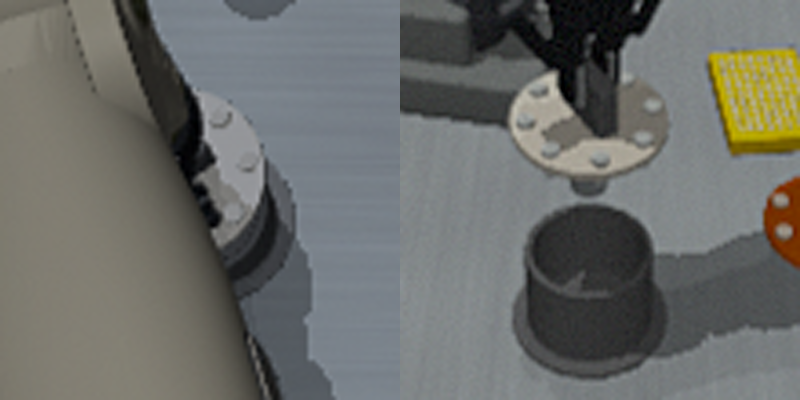

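```bash
python3 - <<'E'
from h import *
p,R,s=cur()
im=cv2.imread("pics/f1.png")
f=lambda x,y:(270+(x-400)/(400/110)-.5,200+y/(400/110)-.5)
d=p+np.array([0,0,.011]);q=proj("side",d);print("p",p,"expected disc px in crop",((q-[270,200]+.5)*400/110+[400,0]).round(1))
for h in(.18,.195,.2056):print(h,onz("side",*f(589,126),h))
print("cup centre proj crop",((proj("side",CUP)-[270,200]+.5)*400/110+[400,0]).round(1))
cv2.imwrite("pics/f2.png",cv2.resize(im[40:320,480:700],(660,600)[:2],interpolation=cv2.INTER_CUBIC))
E
```

```text
p [0.53920589 0.26620741 0.19089982] expected disc px in crop [591.9 113.5]
0.18 [0.54156297 0.25380533 0.18      ]
0.195 [0.5411509  0.27133492 0.195     ]
0.2056 [0.5408597  0.28372249 0.2056    ]
cup centre proj crop [591.9 249.3]
```

View pics/f2.png

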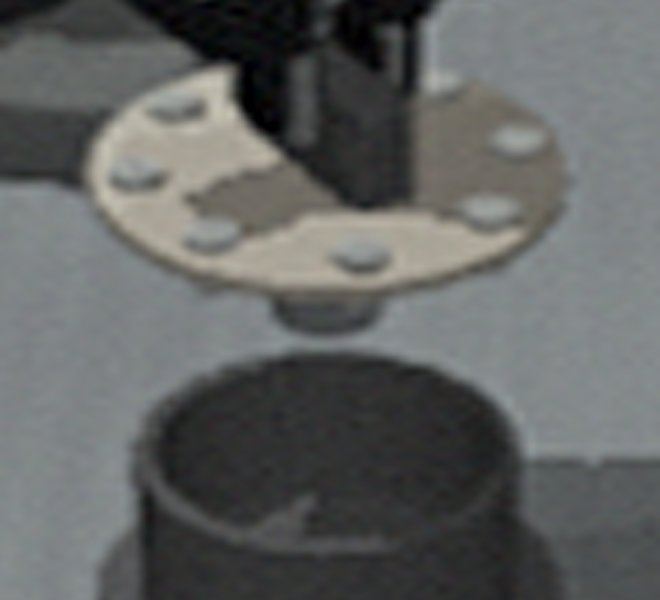

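The head hangs upright over the cup: disc centre at column 327 and cup centre at column 330 in the crop, shank directly below. I'll trim the position and lower in stages.

>>> drive_tool([
  [[0.5,0.3,-0.3,0,0,-0.4,0],[2,0,0,0,0,0,0],[2,0,0,0,0,0,0],[2,0,0,0,0,0,0],[2,0,0,0,0,0,0]],
])

```text
clock: 9.85
tcp_pos: [0.542, 0.2659, 0.1102]
orientation: [0.622, 0.337, 0.621, -0.338]
wrist_force: [0.0, 0.2, -3.1]
finger_gap: 0.0142
```

>>> drive_tool([
  [[0.6,0,0,0,0,0,0],[0.4,0,0,0,0,0,0],[0,0,0,0,0,0,0],[0,0,0,0,0,0,0],[0,0,0,0,0,0,0]],
])

```text
clock: 10.27
tcp_pos: [0.5422, 0.2667, 0.1016]
orientation: [0.622, 0.337, 0.621, -0.337]
wrist_force: [0.4, 0.5, -3.3]
finger_gap: 0.0141
```

```bash
python3 - <<'E'
from h import *
p,R,s=cur();print(p,R.as_matrix().round(3),s["finger_gap"],s["wrist_force"])
s=env.read_camera("side")[:,:,::-1]
cv2.imwrite("pics/f3.png",cv2.resize(s[220:305,275:370],(665,595),interpolation=cv2.INTER_CUBIC))
E
```

```text
[0.54223421 0.26673886 0.10158002] [[ 0.002  0.838  0.546]
 [-0.001  0.546 -0.838]
 [-1.     0.001  0.002]] 0.014090410439129312 [ 0.42018031  0.46126868 -3.31745658]
```

View pics/f3.png

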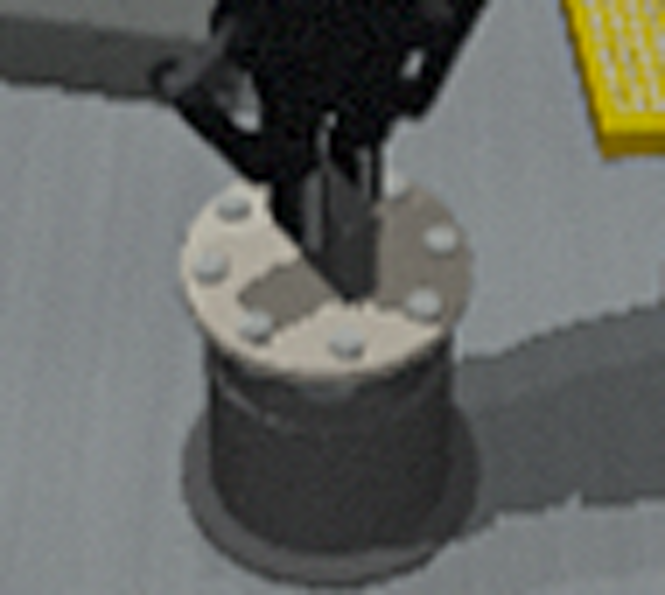

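>>> drive_tool([
  [[0.4,0.2,-0.2,0,0,0,0],[0.4,0,0,0,0,0,0],[0.3,0,0,0,0,0,0],[0.3,0,0,0,0,0,0],[0,0,0,0,0,0,0]],
])

```text
clock: 10.73
tcp_pos: [0.5409, 0.2691, 0.0848]
orientation: [0.621, 0.336, 0.622, -0.338]
wrist_force: [-0.5, -0.0, -3.3]
finger_gap: 0.014
```

```bash
python3 - <<'E'
from h import *
p,R,s=cur();print(p,s["finger_gap"],s["wrist_force"],s["ft_torque"])
s=env.read_camera("side")[:,:,::-1]
cv2.imwrite("pics/f4.png",cv2.resize(s[220:305,275:370],(665,595),interpolation=cv2.INTER_CUBIC))
E
```

```text
[0.54089217 0.26908873 0.08480877] 0.013960521622078512 [-0.47992263 -0.04615099 -3.32271113] [-0.0154686   0.00226013 -0.03035596]
```

View pics/f4.png

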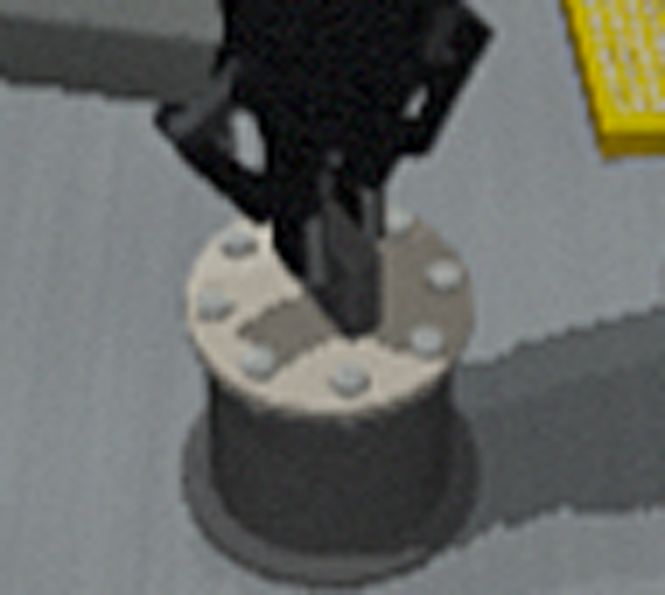

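>>> drive_tool([
  [[0.1,0,0,0,0,0,0],[0.1,0,0,0,0,0,0],[0.1,0,0,0,0,0,0],[0.1,0,0,0,0,0,0],[0.1,0,0,0,0,0,0]],
])

```text
clock: 11.2
tcp_pos: [0.5417, 0.2693, 0.0809]
orientation: [0.622, 0.336, 0.622, -0.338]
wrist_force: [-0.1, -0.4, -3.4]
finger_gap: 0.0144
```

>>> drive_tool([
  [[0.1,0,0,0,0,0,0],[0.1,0,0,0,0,0,0],[0.1,0,0,0,0,0,0],[0,0,0,0,0,0,0],[0,0,0,0,0,0,0]],
])

```text
clock: 11.62
tcp_pos: [0.5415, 0.2692, 0.0778]
orientation: [0.622, 0.336, 0.622, -0.338]
wrist_force: [-0.6, 0.2, -3.9]
finger_gap: 0.0144
```

>>> drive_tool([
  [[0.1,0,0,0,0,0,0],[0.1,0,0,0,0,0,0],[0.1,0,0,0,0,0,0],[0,0,0,0,0,0,0],[0,0,0,0,0,0,0]],
])

```text
clock: 12.03
tcp_pos: [0.5415, 0.2692, 0.0748]
orientation: [0.622, 0.336, 0.622, -0.338]
wrist_force: [-0.0, 0.5, -2.8]
finger_gap: 0.0146
```

```bash
python3 - <<'E'
from h import *
p,R,s=cur();print(p,s["finger_gap"],s["wrist_force"],s["ft_torque"])
s=env.read_camera("side")[:,:,::-1]
cv2.imwrite("pics/f5.png",cv2.resize(s[220:305,275:370],(665,595),interpolation=cv2.INTER_CUBIC))
E
```

```text
[0.54151227 0.26921721 0.0747563 ] 0.014554593522767546 [-0.04431682  0.48967264 -2.78685849] [-0.02393319 -0.02657556 -0.03573202]
```

View pics/f5.png

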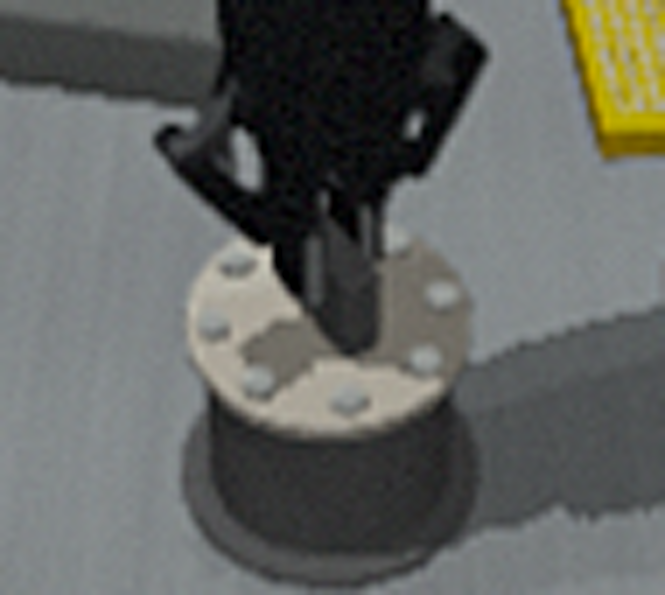

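>>> drive_tool([
  [[0.1,0,0,0,0,0,0],[0.1,0,0,0,0,0,0],[0,0,0,0,0,0,0],[0,0,0,0,0,0,0],[0,0,0,0,0,0,0]],
])

```text
clock: 12.5
tcp_pos: [0.542, 0.2692, 0.0739]
orientation: [0.622, 0.336, 0.621, -0.338]
wrist_force: [-1.3, -3.1, 5.1]
finger_gap: 0.0143
```

>>> drive_tool([
  [[0.1,0,0,0,0,0,0],[0.1,0,0,0,0,0,0],[0,0,0,0,0,0,0],[0,0,0,0,0,0,0],[0,0,0,0,0,0,0]],
])

```text
clock: 12.92
tcp_pos: [0.5422, 0.2689, 0.0735]
orientation: [0.622, 0.337, 0.621, -0.337]
wrist_force: [-4.9, -5.2, 15.9]
finger_gap: 0.0144
```

Contact at z≈0.074 (predicted 0.072), with force rising to 16 N, so the disc is on the rim. I'll relax 2 mm and open.

>>> drive_tool([
  [[-0.2,0,0,0,0,0,0],[0,0,0,0,0,0,0],[0,0,0,0,0,0,0],[0,0,0,0,0,0,0.1],[0,0,0,0,0,0,0.18]],
], squeeze=20)

```text
clock: 13.33
tcp_pos: [0.5422, 0.2691, 0.0736]
orientation: [0.622, 0.336, 0.621, -0.338]
wrist_force: [-0.5, -2.9, 5.2]
finger_gap: 0.015
```

>>> drive_tool([
  [[0,0,0,0,0,0,0.25],[0,0,0,0,0,0,0.35],[0,0,0,0,0,0,0.45],[0,0,0,0,0,0,0.5],[0,0,0,0,0,0,0.5]],
])

```text
clock: 13.75
tcp_pos: [0.5415, 0.2693, 0.0726]
orientation: [0.622, 0.336, 0.622, -0.338]
wrist_force: [0.5, 0.2, 0.3]
finger_gap: 0.0424
```

>>> drive_tool([
  [[-0.5,0,0,0,0,0,0.5],[-1,0,0,0,0,0,0.5],[-1.5,0,0,0,0,0,0.5],[-2,0,0,0,0,0,0.5],[-2,0,0,0,0,0,0.5]],
])

```text
clock: 14.17
tcp_pos: [0.5415, 0.2694, 0.1443]
orientation: [0.622, 0.336, 0.622, -0.338]
wrist_force: [0.5, 0.5, -0.3]
finger_gap: 0.0425
```

>>> drive_tool([
  [[-3,0,0,0,0,0,0.5],[-3,0,0,0,0,0,0.5],[-3,0,0,0,0,0,0.5],[-3,0,0,0,0,0,0.5],[-2,0,0,0,0,0,0.5]],
])

```text
clock: 14.58
tcp_pos: [0.5423, 0.2699, 0.2875]
orientation: [0.623, 0.337, 0.621, -0.337]
wrist_force: [0.8, -0.2, 0.5]
finger_gap: 0.0426
```

```bash
python3 - <<'E'
from h import *
p,R,s=cur();print(p,s["finger_gap"],s["wrist_force"],s["ft_torque"])
t=env.read_camera("top")[:,:,::-1];s=env.read_camera("side")[:,:,::-1]
cv2.imwrite("pics/g1.png",cv2.resize(s[220:305,275:370],(665,595),interpolation=cv2.INTER_CUBIC))
cv2.imwrite("pics/g2.png",s)
cv2.imwrite("pics/g3.png",t)
E
```

```text
[0.54233984 0.26989733 0.28754075] 0.042565628916078575 [ 0.79099764 -0.24376541  0.49142555] [-0.00274145 -0.09077986  0.01738926]
```

View pics/g1.png

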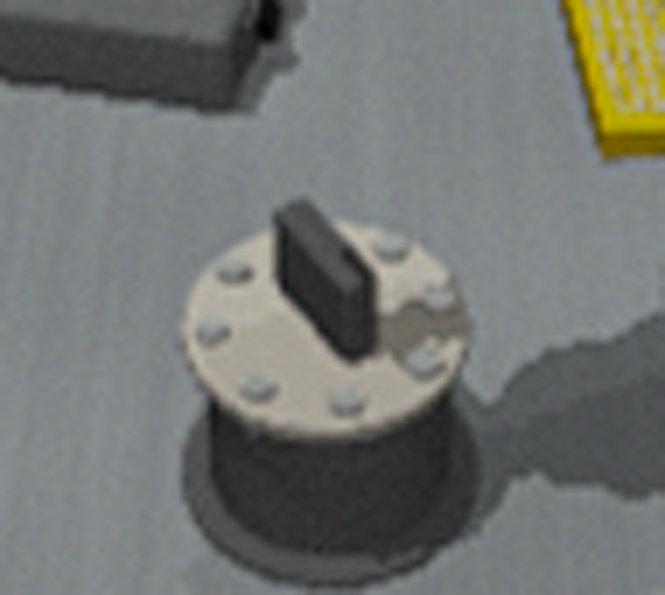

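View pics/g2.png

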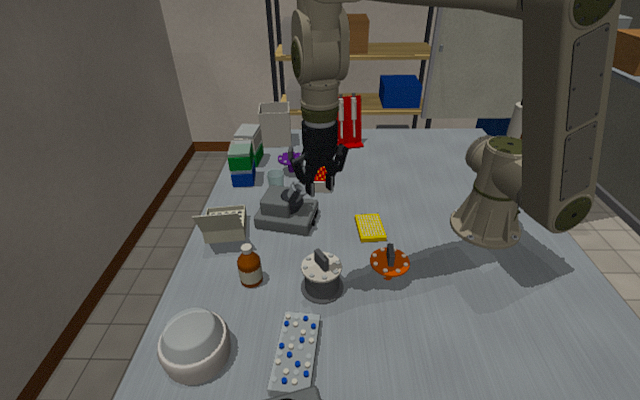

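View pics/g3.png

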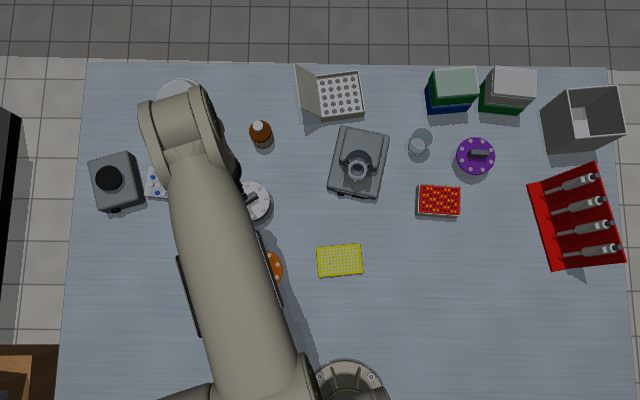

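```bash
python3 - <<'E'
from h import *
f=lambda x,y:(275+x/7-.5,220+y/7-.5)
c=onz("side",*f(327,316),.0865);print(c,c[:2]-CUP[:2],"side-only cup est",[.5417,.2723])
C={k:onz("side",*f(*v),.0865) for k,v in dict(a=(212,330),b=(440,298),c=(258,388),d=(392,248),e=(235,270),g=(425,363)).items()}
for k in("ab","cd","eg"):print(k,np.linalg.norm(C[k[0]]-C[k[1]]))
E
```

```text
[0.54276052 0.2693785  0.0865    ] [ 0.00276052 -0.0013215 ] side-only cup est [0.5417, 0.2723]
ab 0.08873755349076455
cd 0.08976233933017237
eg 0.08791750109867254
```

The head lies flat (the three cap diameters in the rim plane are equal within 2 mm), it is about 3 mm off the cup's centre, and the gripper is clear. Handing in.

```bash
python3 -c "
from workcell import env
print(env.hand_in()); print(env.get_state()['clock'])"
```

```text
the job is handed in; nothing more can be done
None
the job is handed in; nothing more can be done
```

The mixing head is off the rotator and standing in the grey parking cup, released, and the job is handed in. I gripped its bar along the tilted axis, twisted it 50° while it was seated, and pulled it about 125 mm straight out. I then turned it upright, lowered it into the cup until the disc touched the rim (about 16 N), eased off, let go and lifted clear. The last clock reading before hand-in was 14.6 s; the limit is 38 s.

**Last checks:**
- **Head in the cup:** the disc looks flat, with its cap diameters equal within 2 mm, and about 3 mm off the cup's centre. Its height was judged only from the contact: 74 mm tool height against 72 mm predicted.
- **Gripper:** force near zero, about 0.2 m above the cup.
- **Bystanders:** all of them look unmoved in the pictures. The top view of the tube rack is partly hidden by the arm, so I judged it from the side view.

**What disagreed:**
- **Finger length:** both cameras showed the fingertips roughly 30–36 mm short of the reported TCP. My first grasp, placed from the numbers, only caught the top edge of the bar. I opened, went 18 mm deeper while watching the force and pictures, and gripped again. I never found the cause of the offset.
- **Disc mask:** the first colour mask of the disc failed in the top view, so I measured the caps instead.

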